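# Load the longest tubular filter into the test jig

### The arm

A 7-joint arm with a two-finger parallel gripper is mounted at the origin on the work surface. World frame = base frame: x ahead of the robot, y to its left, z up, the work surface at z = 0. Lengths are in m, angles in degrees, forces in N, time in s.
With the tool pointing down it reaches from about 0.425 to 0.875 m from the base axis. Payload 4.7 kg.
Tool frame: the origin (TCP) lies midway between the tips of the shut fingers; the grasp point (between the pads) lies robot.grip_depth behind it (robot.grip_depth is the distance from the TCP to the grasp point, in m); z points along the fingers, y is the direction in which the jaws open and shut (so a half turn about z gives the same grasp; the last joint's range is limited). The gripper opens to 87 mm and grips with 3 to 60 N. Pads are 19 mm wide; open, the fingers measure 117 mm over their backs; the gripper's body (75 mm by 190 mm) begins 51 mm behind the grasp point.
Start: joints at [73.917, 18.392, -4.016, 83.108, 1.295, 78.541, -3.26], TCP at [0.189, -0.622, 0.223] pointing down, gripper open.
Joint ranges: [-163.93, 163.93], [-17.29, 119.83], [-79.2, 71.16], [3.27, 140.29], [-89.18, 269.18], [5.43, 117.66], [-154.24, 154.24]. Speed limits (degrees/s): [147.25, 147.25, 180, 180, 180, 180, 180].

### API

Orientations are given as a 3x3 rotation matrix whose columns are the frame's x, y, z axes.
In Python, from workcell import robot, camera, camera_params, hand_in, masks_of gives the robot as it stands.
- The arm moves only by the tool drive_tool, never from a script. Its argument "motion" is one flat list of numbers, 4 for each row, row after row: the shift along the world's x, y, z in m, then the turn about the world's z in degrees. In form: [tx, ty, tz, spin, tx, ty, tz, spin, ...]. A call has 1 to 20 rows; each row is the pose to reach, as a shift and turn from the pose commanded when the call began; what a row does not reach only later rows make up. A row lasts 1/10 s, in which the tool goes at most 50 mm and 8.59 degrees, less where a joint would pass 70% of its speed; a pose out of reach is approached as far as the arm can. A call with a gripper value outside its range is refused whole. "fingers" is the opening, from -1 (shut) to 1 (fully open), set as the call begins (left out, the last holds). The fingers move at their own pace and stop on an object; the grip force is fixed at half the most. Time passes only in rows, so rows that repeat a pose let the fingers close. It gives the time, the measured TCP pose, the force and the opening at its end, in the units of the state.
- robot.get_obs(): the state, without advancing time (a new reading comes with each control period).
- camera(name): name is "scene" or "side" or "wrist"; returns the picture (420x560x3 uint8, red, green, blue); there is no depth.
- camera_params(name): a dict with "fovy" (degrees; the focal length in pixels is half the picture's height over the tangent of half this angle, whatever the lens; pixels are square), "cx", "cy" (the principal point, pixels), "k1" (the pictures are not rectified: a ray, as slopes to the right and down, at radius r is drawn at 1 + k1 r^2 times it, then the intrinsics apply), "T" (4x4, takes a point from camera to world coordinates). Camera axes: x right, y up, looking along -z (the intrinsics and any distortion apply to the point x, -y, -z); pixel columns grow to the right and rows downward; lengths in m; the calibration is good to about 2 mm. A picture is of the moment at which its call begins: read the wrist's pose just before it. camera_params takes no time and is no camera call; for the wrist camera it gives the pose at the moment of the call.
- hand_in(): hands the job in, once; it reports no verdict.
Trained networks look in the newest picture that a camera, given by its name, has taken for a name from the list of things; names that differ only in an ending like _2 or _b are one class to them, and where a whole thing is asked for, a point or a joint stands for the part that bears it (a point fixed in the world has none). Each returns a list of dicts, best first, with "conf" (0 to 1); they miss things now and then, are a little off and sometimes report something else, mostly with a low value. They report only what shows in the picture. A call takes as long as a camera call.
- masks_of(target, camera): "mask" (420x560 bool, what is visible of it) and "rect" ([left, top, width, height] in pixels, round what is visible of it).
The state is a dict: "clock": time; "q": joint angles; "joint_velocities": joint speeds; "joint_efforts": joint torques, N m; "tool_pos": TCP position; "ee_rot": TCP orientation; "wrist_force": force on the tool from outside, world axes, zero at the start; "moment": the same for the moment, N m; "gripper_width": finger opening in m.
Only numpy, scipy, OpenCV 4.12 (cv2) and the standard library are available. Lean on these libraries where they do the work, as an engineer would, in place of code of your own. Each camera call takes 0.05 s, during which the arm holds its last target. There are 200 camera calls.

### The job

Pull the longest of the three tubular filters out of the storage block and lay it along the jig in its two V rests - set it down, do not drop it. Once it lies there let go of it, then slide the jig's moving block up until the filter is held between the two blocks with no gap at either end. Leave the two shorter filters standing in their wells and everything else on the bench where it is.

Things in the scene. Friction and masses are not known exactly. Their poses are not given: they have to be found in the camera images.
- filter_long: The filter to load: longest of three plain metal tubular filters, about 220 g, 160 mm long: round body 25 mm in diameter, 136 mm long, with a connector jack 16 mm in diameter, 12 mm long on each end (ends alike). Starts upright in any one of the three wells. Origin: centre of the end face that is at the bottom at the start; z runs along the filter to the other end.
- filter_long_mid (a point): Middle of the long filter, on its axis, 80 mm from either end. Same axes as filter_long.
- filter_medium: Medium filter, 125 mm long, otherwise the same look and diameter, upright in another well. Leave it. Origin: centre of its bottom end face, z along it (up).
- filter_short: Short filter, 95 mm long, otherwise the same, upright in the remaining well. Leave it. Origin: centre of its bottom end face, z along it (up).
- holder: Black storage block, fixed, 64 mm (its x) by 214 mm (its y), 56 mm high. Three round wells in a row at y = -75, 0, +75 mm, 28 mm in diameter (3 mm wider than a filter), 46 mm deep: filters stand on the well floors 10 mm above the bench; the long one projects 114 mm above the block, the medium 79, the short 49. Origin: centre of its underside, z up.
- jig: Metal quick-test jig, fixed. Base 80 mm (x) by 326 mm (y from -198 to +128), with a guide rail up to 26 mm high. Two V rests (90 degree Vs, 12 mm thick, 58 mm wide, tops 66 mm high) at y = -50 and +50 hold a filter level along y, its axis 62 mm above the bench; either end may face the fixed block. Origin: on the bench midway between the rests; x across, y along to the fixed block, z up.
- rest_centre (a point): Point on the jig where the middle of the filter belongs when loaded: midway between the two V rests, 62 mm above the bench, 80 mm from the fixed block's face. Axes as jig.
- slide (a joint): Travel of the moving block on the rail, m: 0 fully back, growing towards the fixed block (jig +y), stop at 0.075; starts at 0 to 0.015. It meets the long filter's end at 0.055 when the filter touches the fixed block. Friction about 2.5 N; it stays where left. Pushing a filter lying short of the fixed block along the rests takes some 2 N more.
- slide_grip (a point): Point to pinch on the moving block's black finger grip: on its centre line, 104 mm above the bench. The grip is an upright bar 20 mm across (jig x), 30 mm along (jig y), from 80 to 118 mm above the bench. Axes as jig.
- slide_face (a point): Centre of the moving block's flat face that meets the filter's end, 62 mm above the bench; 22 mm ahead (jig +y) of the grip's centre. The block is 46 mm wide, 40 mm deep, its top 80 mm above the bench. Axes as jig.
- sensor: Light grey power sensor lying on the bench beyond the work, box 46 x 120 x 46 mm with round connectors on both ends (166 mm overall along its y). Leave it. Origin: centre of the box's underside.
- board: Green circuit board 100 x 120 mm on four white standoffs, 30 mm high overall, beyond the work. Leave it. Origin: under its centre, on the bench.
- amplifier: Small aluminium amplifier module 60 x 70 x 26 mm with a gold connector on two sides, beyond the work. Leave it. Origin: centre of its underside.
- fixed_face (a point): Centre of the fixed block's flat face that the filter's end must touch, 62 mm above the bench, at jig y = +80 mm. The block is 46 mm wide (x), 40 mm deep (y = 80 to 120), its top 80 mm above the bench. Axes as jig.

How it is judged (in metres and radians):
On the way, in this order (a step that is already met when the one before it is completed fails the run):
1. the long filter has been pulled up clear of its well (height (world z) of filter_long above 0.06 m and contact force between filter_long and holder below 0.05 N), for 0.1 s.
2. the long filter lies along the jig in both V rests, at rest and let go (x of filter_long_mid in the frame of rest_centre between -0.004 and 0.004 m and z of filter_long_mid in the frame of rest_centre between -0.004 and 0.004 m and angle between the z axis of filter_long and the y axis of jig, either way round below 0.06 rad and linear speed of filter_long below 0.02 m/s and contact force between filter_long and the fingers below 0.05 N), for 0.2 s.
3. the moving block has been slid up until the filter is held between the two blocks (value of joint slide between 0.053 and 0.057 m and y of filter_long_mid in the frame of rest_centre between -0.0025 and 0.0025 m), for 0.2 s.
At the end, for the whole second after the job is handed in: The long filter lies still in both V rests (middle within 4 mm across and in height, 2.5 mm along, axis within 0.06 rad), the moving block is closed on it (slide 0.053 to 0.057, at most 2 mm of gap in all), and the shorter filters still stand in their wells (all of step 3 and x of filter_long_mid in the frame of rest_centre between -0.004 and 0.004 m and z of filter_long_mid in the frame of rest_centre between -0.004 and 0.004 m and angle between the z axis of filter_long and the y axis of jig, either way round below 0.06 rad and linear speed of filter_long below 0.02 m/s and distance of each of filter_medium, filter_short from where it was at the start of the episode below 0.015 m and angle between each of filter_medium, filter_short's own z axis and vertical below 0.2 rad); the robot touches nothing.
It fails at once if a shorter filter is pulled out or knocked out of its place (15 mm) (distance of any of filter_medium, filter_short from where it was at the start of the episode above 0.015 m).
It fails at once if the sensor, the board or the amplifier is shifted more than 20 mm (distance of any of sensor, board, amplifier from where it was at the start of the episode above 0.02 m).
It fails at once if the long filter is dropped: it falls free, out of the fingers, faster than 0.8 m/s (a fall of some 35 mm) (contact force between filter_long and the fingers below 0.02 N and linear speed of filter_long above 0.8 m/s).
It also fails if it takes over 56 s, if anything falls off the work surface, if the arm or the gripper's body presses on something with over 40 N, if the wrist force passes 120 N, or if a joint passes its speed limit or range.

## Working session

There is one attempt and no reset: what is moved stays moved. The work goes in short steps, Python scripts to look and compute and a tool call to move; the robot and the scene stay as the last step left them, time stands still between calls to the robot, and variables do not carry over. Pictures are saved under pics/ and viewed, about 8 in all and at most 12, crops included, and the job is handed in when it is done.

Besides the shell and the picture viewer there is one more tool, called as name(argument=value, ...) on one line, values as JSON. drive_tool: Moves the arm, as the interface text tells. Its arguments: {"type":"object","properties":{"motion":{"type":"array"},"fingers":{"type":"number"}},"required":["motion"]}

```bash
mkdir -p pics; cat > h.py <<'E'
import numpy as np, cv2
from workcell import robot, camera, camera_params, hand_in, masks_of
def K(p):
    f=210/np.tan(np.radians(p['fovy'])/2); return np.array([[f,0,p['cx']],[0,f,p['cy']],[0,0,1.]]),np.array([p['k1'],0,0,0.])
def ray(p,uv):
    k,d=K(p); a=cv2.undistortPoints(np.array(uv,float).reshape(-1,1,2),k,d).reshape(-1,2)
    T=np.array(p['T']); v=np.c_[a[:,0],-a[:,1],-np.ones(len(a))]@T[:3,:3].T
    return T[:3,3],v
def at_z(p,uv,z):
    o,v=ray(p,uv); return o+v*((z-o[2])/v[:,2])[:,None]
def proj(p,X):
    T=np.array(p['T']); c=(np.atleast_2d(X)-T[:3,3])@T[:3,:3]; k,d=K(p)
    return cv2.projectPoints(c*[1,-1,-1],np.zeros(3),np.zeros(3),k,d)[0].reshape(-1,2)
def save(n,im): cv2.imwrite('pics/'+n+'.png',cv2.cvtColor(im,cv2.COLOR_RGB2BGR))
E
python3 - <<'E'
from h import *
o=robot.get_obs(); print(o['clock'],o['tool_pos'],o['ee_rot'],robot.grip_depth)
for c in ['scene','side','wrist']:
    im=camera(c); save(c+'0',im); p=camera_params(c); print(c,p)
    for t in ['filter_long','holder','slide_grip','jig']:
        for m in masks_of(t,c)[:2]: print(t,m['conf'],m['rect'])
a=np.hstack([cv2.imread(f'pics/{c}0.png') for c in ['scene','side']]);
E
```

```text
0.0 [ 0.18869748 -0.62145044  0.22147973] [[ 9.56832085e-01  2.90640672e-01 -6.00483555e-04]
 [ 2.90641284e-01 -9.56830513e-01  1.73616002e-03]
 [-6.99622729e-05 -1.83573892e-03 -9.99998313e-01]] 0.0187
scene {'fovy': 50.95002990718613, 'cx': 279.75693085956476, 'cy': 205.586380602917, 'k1': -0.04391340015843084, 'T': array([[-0.37413769, -0.63505415,  0.67581596,  1.37814543],
       [ 0.92727514, -0.26677364,  0.26266451,  0.29805823],
       [ 0.0134837 ,  0.72494003,  0.68868   ,  0.87059607],
       [ 0.        ,  0.        ,  0.        ,  1.        ]])}
filter_long 0.66 [209.6, 138.1, 9.2, 35.6]
holder 0.67 [200.5, 162.1, 75.7, 30.3]
slide_grip 0.81 [319.1, 167.3, 25.0, 34.4]
jig 0.7 [202.0, 160.4, 75.5, 35.2]
jig 0.65 [310.9, 166.2, 116.9, 87.8]
side {'fovy': 56.79346394002891, 'cx': 283.05385784607233, 'cy': 210.2090954602385, 'k1': -0.06335200707949398, 'T': array([[ 0.74861495,  0.35640601, -0.55906208,  0.15428327],
       [-0.6626932 ,  0.42809547, -0.61446887, -0.50217287],
       [ 0.02033154,  0.83048722,  0.55666651,  0.57710284],
       [ 0.        ,  0.        ,  0.        ,  1.        ]])}
filter_long 0.65 [325.5, 280.1, 23.0, 60.0]
holder 0.88 [237.8, 283.7, 119.6, 90.1]
slide_grip 0.63 [179.8, 215.0, 35.6, 47.8]
jig 0.84 [153.0, 177.6, 69.3, 106.5]
wrist {'fovy': 67.40810953230996, 'cx': 280.7838014212393, 'cy': 213.2602326284429, 'k1': -0.024188915763247856, 'T': array([[ 2.91463029e-01,  9.17728527e-01,  2.69858581e-01,
         2.63608063e-01],
       [-9.56581946e-01,  2.79781775e-01,  8.16892891e-02,
        -5.99315399e-01],
       [-5.32921770e-04, -2.81951254e-01,  9.59428583e-01,
         3.83514240e-01],
       [ 0.00000000e+00,  0.00000000e+00,  0.00000000e+00,
         1.00000000e+00]])}
```

View pics/scene0.png

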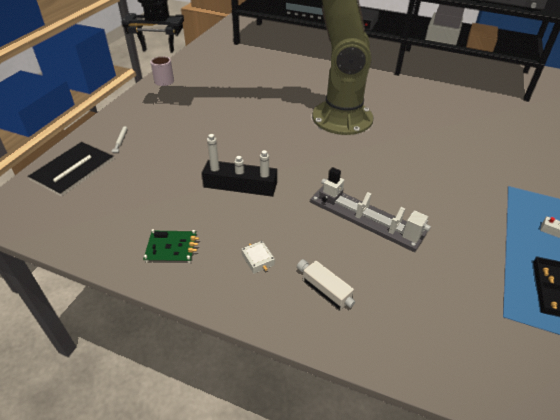

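View pics/side0.png

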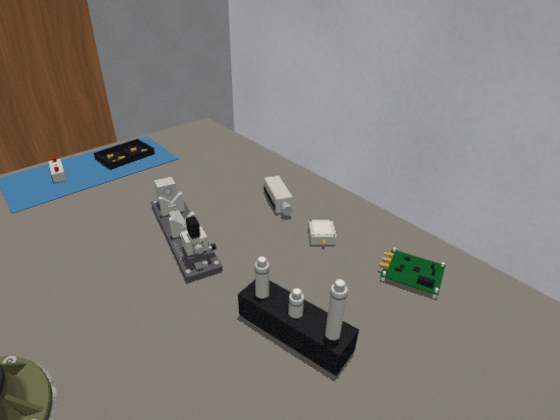

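The scene picture shows the long filter at the left well (top ~(212,137)). The jig runs from the moving block (333,183) to the fixed block (415,228). In the side picture the long filter's top is at (340,285) and the grip is at (193,225).

```bash
python3 - <<'E'
from h import *
S=camera_params('scene'); D=camera_params('side')
def tri(a,b):
    A=[];B=[]
    for p,uv in((S,a),(D,b)):
        o,v=ray(p,[uv]); v=v[0]/np.linalg.norm(v[0]); M=np.eye(3)-np.outer(v,v); A.append(M);B.append(M@o)
    return np.linalg.lstsq(np.vstack(A),np.hstack(B),rcond=None)[0].round(4)
print('long',tri((212,137),(340,284)),at_z(S,[(212,137)],.17),at_z(D,[(340,284)],.17))
print('short',tri((239,158),(297,292)),at_z(S,[(239,158)],.105),at_z(D,[(297,292)],.105))
print('med',tri((264,153),(262,260)),at_z(S,[(264,153)],.135),at_z(D,[(262,260)],.135))
print('grip',tri((335,173),(192,221)),at_z(S,[(335,173)],.118),at_z(D,[(192,221)],.118))
print('fixed top',tri((416,218),(166,184)),at_z(S,[(416,218)],.08),at_z(D,[(166,184)],.08))
E
python3 - <<'E'
import cv2,numpy as np
a=cv2.imread('pics/side0.png')[140:360,140:380]; cv2.imwrite('pics/c1.png',cv2.resize(a,None,fx=2.7,fy=2.7,interpolation=2))
E
```

```text
long [ 0.5022 -0.2491  0.1645] [[ 0.50838404 -0.24415464  0.17      ]] [[ 0.49805728 -0.25326807  0.17      ]]
short [ 0.4861 -0.1766  0.1017] [[ 0.48959647 -0.17426283  0.105     ]] [[ 0.4840023  -0.17926458  0.105     ]]
med [ 0.4718 -0.1034  0.1313] [[ 0.47698192 -0.10193968  0.135     ]] [[ 0.46884428 -0.10589651  0.135     ]]
grip [0.4523 0.1    0.1108] [[0.46346358 0.10070835 0.118     ]] [[0.44722298 0.09344035 0.118     ]]
fixed top [0.5067 0.3345 0.076 ] [[0.51017394 0.33476555 0.08      ]] [[0.50398628 0.32669864 0.08      ]]
```

View pics/c1.png

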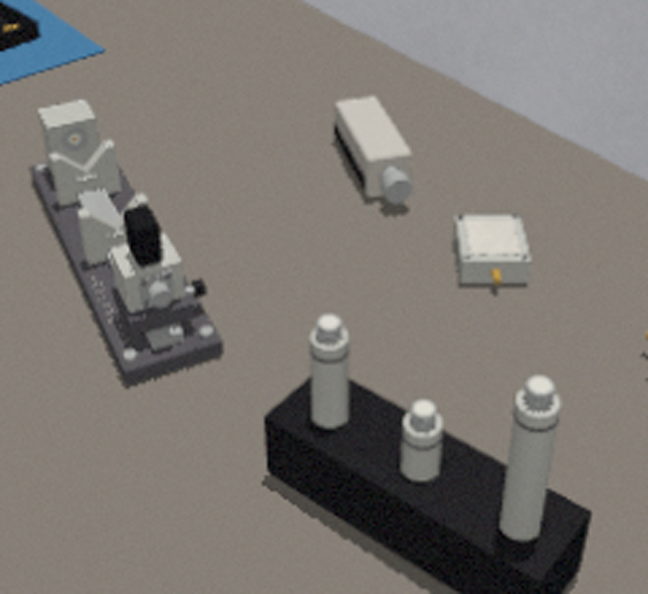

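The crop shows the same arrangement as the side view, with the long filter at the right-hand well and the moving block at the near end of the jig. My plan is to grip the filter high up, pull it out, lean its lower end against the outer edge of the V rest nearer the moving block, and tip it down into both rests. First I'll move above the long filter and look.

drive_tool(motion=[0.0,0.0,0.08,10,0.31,0.37,0.09,85,0.31,0.37,0.09,85,0.31,0.37,0.09,85,0.31,0.37,0.09,85,0.31,0.37,0.09,85,0.31,0.37,0.09,85,0.31,0.37,0.09,85,0.31,0.37,0.09,85,0.31,0.37,0.09,85,0.31,0.37,0.09,85,0.31,0.37,0.09,85,0.31,0.37,0.09,85,0.31,0.37,0.09,85,0.31,0.37,0.09,85,0.31,0.37,0.09,85,0.31,0.37,0.09,85], fingers=1)

```text
clock: 2.45
tool_pos: [0.4984, -0.2527, 0.3125]
ee_rot: [[-0.205, 0.979, -0.0], [0.979, 0.205, -0.0], [-0.0, -0.0, -1.0]]
wrist_force: [0.4, 0.9, 0.2]
gripper_width: 0.0873
```

```bash
python3 - <<'E'
from h import *
o=robot.get_obs(); p=camera_params('wrist'); im=camera('wrist'); save('w1',im); print(o['clock'],o['q'],o['tool_pos'],o['ee_rot'][:2]); np.save('w1.npy',p,allow_pickle=True)
print(p['T'])
for t in ['filter_long','filter_medium','filter_short','holder']:
    for m in masks_of(t,'wrist')[:2]: print(t,m['conf'],m['rect'])
E
```

```text
2.45 [ 51.31716233   7.35729036 -29.99365568  87.15011848   3.68156998
  86.47578378  33.10330606] [ 0.49838313 -0.25274848  0.31254497] [[-2.04525482e-01  9.78861240e-01 -1.72488112e-05]
 [ 9.78861238e-01  2.04525481e-01 -7.28969518e-05]]
[[ 9.78664773e-01 -1.96864168e-01 -5.88197358e-02  4.82911649e-01]
 [ 2.05461665e-01  9.38915087e-01  2.76086876e-01 -1.76609278e-01]
 [ 8.75124342e-04 -2.82281701e-01  9.59331161e-01  4.73473279e-01]
 [ 0.00000000e+00  0.00000000e+00  0.00000000e+00  1.00000000e+00]]
filter_long 0.7 [271.5, 170.1, 25.6, 40.3]
filter_long 0.58 [275.6, 33.1, 22.9, 36.0]
filter_medium 0.61 [274.7, 33.2, 19.6, 38.4]
filter_short 0.65 [275.6, 112.1, 14.2, 21.8]
holder 0.76 [256.1, 28.3, 52.0, 175.5]
```

View pics/w1.png

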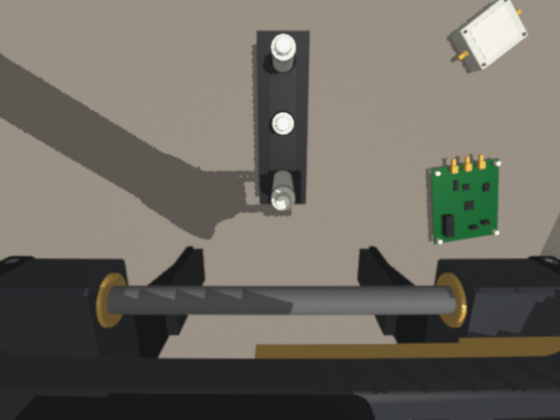

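The wrist picture shows the block upright in view. The tops of the filters are at about (282,201) for the long one, (283,122) for the short one and (284,45) for the medium one. The board and amplifier are to the right.

```bash
python3 - <<'E'
from h import *
p=np.load('w1.npy',allow_pickle=True).item()
print('long',at_z(p,[(282,201)],.17),'short',at_z(p,[(283,122)],.105),'med',at_z(p,[(284,45)],.135))
print('holder corners',at_z(p,[(257,31),(309,31),(306,204),(258,204)],.056))
print(proj(p,[[.4984,-.2527,.3125]]))
E
```

```text
long [[ 0.50009253 -0.25127299  0.17      ]] short [[ 0.48593408 -0.17728833  0.105     ]] med [[ 0.47162141 -0.10613841  0.135     ]]
holder corners [[ 0.43438769 -0.08139296  0.056     ]
 [ 0.49492267 -0.06865896  0.056     ]
 [ 0.53961821 -0.27671261  0.056     ]
 [ 0.47523009 -0.29021524  0.056     ]]
[[279.68352596 265.09340645]]
```

drive_tool(motion=[0.002,0.001,-0.05,0,0.002,0.001,-0.09,0,0.002,0.001,-0.13,0,0.002,0.001,-0.16,0,0.002,0.001,-0.18,0,0.002,0.001,-0.195,0,0.002,0.001,-0.206,0,0.002,0.001,-0.206,0,0.002,0.001,-0.206,0])

```text
clock: 3.6
tool_pos: [0.5014, -0.2512, 0.1074]
ee_rot: [[-0.206, 0.979, 0.001], [0.979, 0.206, -0.001], [-0.001, 0.001, -1.0]]
wrist_force: [0.6, 0.7, 0.3]
gripper_width: 0.0871
```

drive_tool(motion=[0,0,0,0,0,0,0,0,0,0,0,0,0,0,0,0,0,0,0,0,0,0,0,0,0,0,0,0,0,0,0,0], fingers=-1)

```text
clock: 4.4
tool_pos: [0.5008, -0.251, 0.1065]
ee_rot: [[-0.206, 0.979, -0.0], [0.979, 0.206, 0.0], [0.0, -0.0, -1.0]]
wrist_force: [0.1, -0.3, -0.1]
gripper_width: 0.031
```

drive_tool(motion=[0,0,0,0,0,0,0,0,0,0,0,0,0,0,0,0,0,0,0.01,0,0,0,0.025,0,0,0,0.045,0,0,0,0.075,0,0,0,0.11,0,0,0,0.145,0,0,0,0.175,0,0,0,0.185,0,0,0,0.185,0,0,0,0.185,0])

```text
clock: 5.8
tool_pos: [0.5002, -0.2507, 0.2903]
ee_rot: [[-0.206, 0.979, -0.002], [0.979, 0.206, 0.001], [0.001, -0.001, -1.0]]
wrist_force: [-0.1, 0.0, -2.7]
gripper_width: 0.0247
```

drive_tool(motion=[0,0.03,0,-2,-0.005,0.07,0,-6,-0.01,0.11,0,-10,-0.014,0.15,0,-13,-0.018,0.19,0,-16,-0.022,0.23,0,-19,-0.025,0.27,0,-21,-0.028,0.31,0,-23,-0.03,0.35,0,-25,-0.032,0.38,0,-25,-0.033,0.4,0,-25,-0.033,0.415,0,-25,-0.033,0.415,0,-25,-0.033,0.415,0,-25,-0.033,0.415,0,-25])

```text
clock: 7.3
tool_pos: [0.4678, 0.1624, 0.2907]
ee_rot: [[0.229, 0.973, -0.001], [0.973, -0.229, -0.001], [-0.001, -0.001, -1.0]]
wrist_force: [0.3, -0.3, -2.5]
gripper_width: 0.0245
```

```bash
python3 - <<'E'
from h import *
o=robot.get_obs(); p=camera_params('wrist'); im=camera('wrist'); save('w2',im); print(o['clock'],o['q'].round(1),o['tool_pos'],o['ee_rot'][:2]); np.save('w2.npy',p,allow_pickle=True)
for t in ['filter_long','jig','slide_grip']:
    for m in masks_of(t,'wrist')[:2]: print(t,m['conf'],m['rect'])
E
```

```text
7.3 [ 31.4  -0.4 -52.6  96.7  -0.3  83.6 -34.4] [0.46776023 0.16236966 0.29074114] [[ 2.28707887e-01  9.73494011e-01 -1.45357225e-03]
 [ 9.73494467e-01 -2.28709182e-01 -7.95611281e-04]]
filter_long 0.75 [449.8, 55.3, 83.1, 131.5]
filter_long 0.68 [254.6, 207.4, 57.9, 137.9]
jig 0.55 [246.1, 0.0, 64.5, 258.7]
slide_grip 0.73 [262.1, 214.3, 49.7, 19.6]
```

View pics/w2.png

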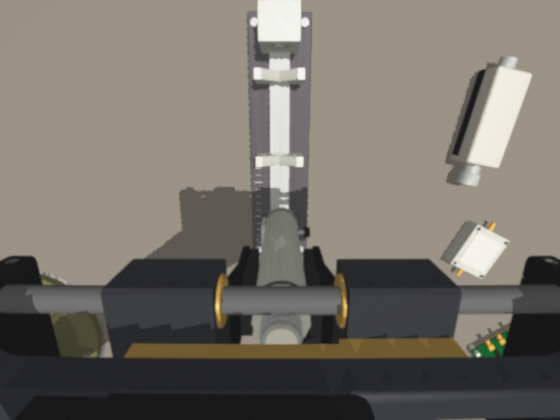

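The wrist picture shows the jig running up the image. The near rest is at row 160, the far rest at row 74, and the fixed block's near edge at about row 42. I'll enlarge that area.

```bash
python3 - <<'E'
import cv2
a=cv2.imread('pics/w2.png')[0:200,220:340]; cv2.imwrite('pics/c2.png',cv2.resize(a[:, :],None,fx=3,fy=3,interpolation=2))
E
```

```text
(no output)
```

View pics/c2.png

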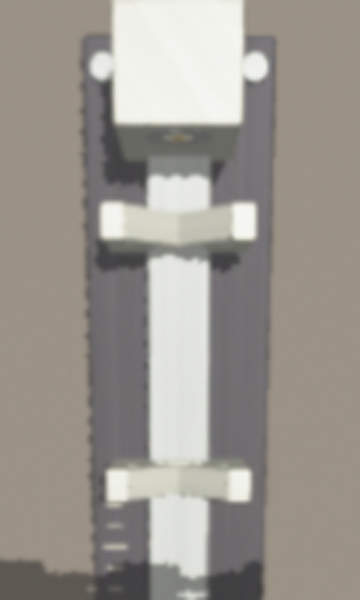

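```bash
python3 - <<'E'
from h import *
p=np.load('w2.npy',allow_pickle=True).item()
c=np.array([(101,220),(257,220),(106,484),(251,484),(114,123),(243,123)])/3.+[219.67,-.33]
a=at_z(p,c[:4],.066); f=at_z(p,c[4:],.08)
print(a,f); F=a[:2].mean(0);N=a[2:].mean(0); y=(F-N)[:2]; print('span',np.linalg.norm(y),'widths',np.linalg.norm(a[0]-a[1]),np.linalg.norm(a[2]-a[3]))
yh=y/np.linalg.norm(y); O=((F+N)/2)[:2]; xh=np.array([yh[1],-yh[0]])
print('origin',O,'yh',yh,np.degrees(np.arctan2(yh[0],yh[1])),'fixed face y',(f.mean(0)[:2]-O)@yh, (f.mean(0)[:2]-O)@xh)
t=robot.get_obs()['tool_pos'][:2]; R=np.array(robot.get_obs()['ee_rot']); print('tcp jig',(t-O)@xh,(t-O)@yh, 'yaw tool x',np.degrees(np.arctan2(R[0,0],R[1,0])))
for Y in(-80,-68,25): print(Y,O+yh*Y/1e3)
# side-view grip
D=camera_params('side');S=camera_params('scene')
for s in(0,.008,.015): g=O+yh*(-.157+s); print(s,g,proj(D,[*g,.118]),proj(S,[*g,.118]))
E
```

```text
[[0.46751971 0.2960021  0.066     ]
 [0.52491731 0.28256127 0.066     ]
 [0.44458662 0.19927589 0.066     ]
 [0.50192293 0.18586206 0.066     ]] [[0.48071212 0.32393408 0.08      ]
 [0.52534895 0.31347742 0.08      ]]
span 0.0994016170975551 widths 0.058950316256988884 0.05888449601754519
origin [0.48473664 0.24092533] yh [0.23101972 0.97294907] 13.357114331204071 fixed face y 0.07990263581743971 -0.00016978590826382178
tcp jig 0.001664584999302465 -0.07957209416252362 yaw tool x 13.19762130033534
-80 [0.46625507 0.16308941]
-68 [0.4690273  0.17476479]
25 [0.49051214 0.26524906]
0 [0.44846655 0.08817233] [[193.87877583 221.93260245]] [[332.17918353 168.64868341]]
0.008 [0.45031471 0.09595592] [[192.69011808 219.88640679]] [[334.71882402 169.74299778]]
0.015 [0.45193184 0.10276656] [[191.66482197 218.12079343]] [[336.95213926 170.70548958]]
```

The jig fit agrees with the given sizes: rest span 99.4 mm against 100, fixed face at 79.9 against 80. I'll compute the tipping arc next.

```bash
python3 - <<'E'
import numpy as np
O=np.array([.48474,.24093]);yh=np.array([.23102,.97295])
t0=np.array([.4678,.1624,.2907])
for i,th in enumerate(np.radians(np.arange(0,91,5))):
    s=.0985-.0175*i/18
    gy=-.056-.0125*np.cos(th)+s*np.sin(th); gz=.0495+.0125*np.sin(th)+s*np.cos(th)
    X=np.array([*(O+yh*gy),gz-.0187])-t0
    if i==0: X0=X; print('start from w2 pose',X.round(4))
    print(int(np.degrees(th)+.5),(X-X0).round(4))
E
```

```text
start from w2 pose [ 0.0011  0.0119 -0.1614]
0 [0. 0. 0.]
5 [ 0.002   0.0083 -0.0003]
10 [ 0.0039  0.0165 -0.0012]
15 [ 0.0058  0.0245 -0.0029]
20 [ 0.0076  0.0322 -0.0053]
25 [ 0.0094  0.0396 -0.0084]
30 [ 0.0111  0.0467 -0.012 ]
35 [ 0.0127  0.0534 -0.0162]
40 [ 0.0141  0.0596 -0.021 ]
45 [ 0.0155  0.0653 -0.0262]
50 [ 0.0167  0.0705 -0.0319]
55 [ 0.0178  0.0752 -0.0379]
60 [ 0.0188  0.0792 -0.0443]
65 [ 0.0196  0.0827 -0.0509]
70 [ 0.0203  0.0856 -0.0577]
75 [ 0.0209  0.0879 -0.0647]
80 [ 0.0213  0.0895 -0.0718]
85 [ 0.0215  0.0906 -0.0789]
90 [ 0.0216  0.091  -0.086 ]
```

drive_tool(motion=[-0.0015,0.0005,-0.02,0,-0.0015,0.0005,-0.05,0,-0.0015,0.0005,-0.08,0,-0.0015,0.0005,-0.11,0,-0.0015,0.0005,-0.135,0,-0.0015,0.0005,-0.15,0,-0.0015,0.0005,-0.16,0,-0.0015,0.0005,-0.161,0,-0.0015,0.0005,-0.161,0])

```text
clock: 8.4
tool_pos: [0.467, 0.1647, 0.1313]
ee_rot: [[0.227, 0.974, 0.001], [0.974, -0.227, 0.0], [0.001, 0.001, -1.0]]
wrist_force: [0.5, 0.5, -2.5]
gripper_width: 0.0246
```

drive_tool(motion=[0.001,0.005,0,0,0.002,0.01,-0.001,0,0.004,0.018,-0.001,0,0.006,0.0265,-0.002,0,0.008,0.0345,-0.004,0,0.0096,0.042,-0.006,0,0.0114,0.0496,-0.009,0,0.013,0.0567,-0.013,0,0.0147,0.0634,-0.017,0,0.0161,0.0696,-0.022,0,0.0161,0.0696,-0.022,0,0.0161,0.0696,-0.022,0])

```text
clock: 9.6
tool_pos: [0.4823, 0.2346, 0.1082]
ee_rot: [[0.226, 0.974, -0.0], [0.974, -0.226, 0.001], [0.001, -0.001, -1.0]]
wrist_force: [-0.7, -1.5, -1.3]
gripper_width: 0.0242
```

```bash
python3 - <<'E'
from h import *
im=[camera('side')[150:290,130:250],camera('scene')[120:260,290:450]]
save('v1',np.hstack([cv2.resize(i,(400,400*i.shape[0]//i.shape[1]))[:350] for i in im]) if 0 else np.hstack([cv2.resize(i,None,fx=2.8,fy=2.8,interpolation=2) for i in im]))
E
```

```text
(no output)
```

View pics/v1.png

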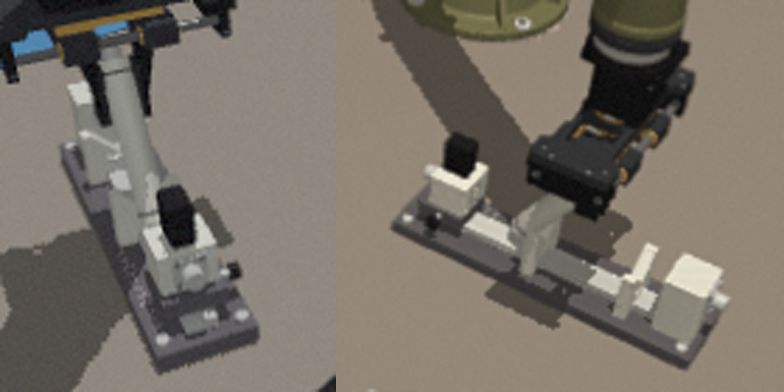

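The pictures show the filter leaning in the rest at about 40°, as planned, so I'll continue the arc.

drive_tool(motion=[0.0014,0.0057,-0.0052,0,0.0026,0.0109,-0.0109,0,0.0037,0.0156,-0.0169,0,0.0047,0.0196,-0.0233,0,0.0055,0.0231,-0.0299,0,0.0062,0.026,-0.0367,0,0.0068,0.0283,-0.0437,0,0.0072,0.0299,-0.0508,0,0.0074,0.031,-0.0579,0,0.0075,0.0312,-0.062,0,0.0075,0.0312,-0.065,0,0.0075,0.0312,-0.065,0,0.0075,0.0312,-0.065,0])

```text
clock: 11.0
tool_pos: [0.4898, 0.2651, 0.0435]
ee_rot: [[0.227, 0.974, -0.0], [0.974, -0.227, -0.0], [-0.0, -0.0, -1.0]]
wrist_force: [-0.4, 2.0, 0.8]
gripper_width: 0.0244
```

```bash
python3 - <<'E'
from h import *
im=[camera('side')[150:290,130:250],camera('scene')[120:260,290:450]]
save('v2',np.hstack([cv2.resize(i,None,fx=2.8,fy=2.8,interpolation=2) for i in im]))
E
```

```text
(no output)
```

View pics/v2.png

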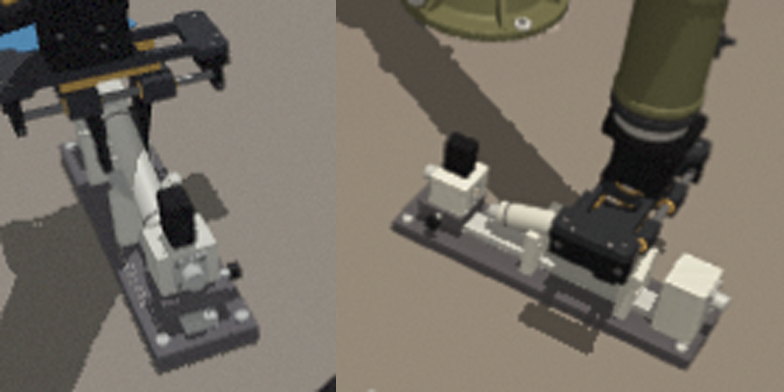

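The filter now lies nearly level in the rests. I'll press down lightly, then open.

drive_tool(motion=[0,0,-0.001,0,0,0,-0.002,0,0,0,-0.002,0])

```text
clock: 11.4
tool_pos: [0.4901, 0.2656, 0.0417]
ee_rot: [[0.227, 0.974, 0.0], [0.974, -0.227, 0.0], [0.001, 0.0, -1.0]]
wrist_force: [-0.7, 1.7, 1.9]
gripper_width: 0.0241
```

drive_tool(motion=[0,0,0,0,0,0,0,0,0,0,0,0,0,0,0,0,0,0,0,0,0,0,0,0,0,0,0,0,0,0,0,0,0,0,0,0,0,0,0,0], fingers=1)

```text
clock: 12.4
tool_pos: [0.4899, 0.2653, 0.0416]
ee_rot: [[0.227, 0.974, 0.0], [0.974, -0.227, -0.0], [-0.0, 0.0, -1.0]]
wrist_force: [-0.8, 0.1, -0.2]
gripper_width: 0.0861
```

drive_tool(motion=[0,0,0.02,0,0,0,0.06,0,0,0,0.1,0,0,0,0.14,0,0,0,0.17,0,-0.01,-0.04,0.18,0,-0.02,-0.085,0.18,0,-0.03,-0.13,0.18,0,-0.037,-0.16,0.18,0,-0.04,-0.17,0.18,0,-0.04,-0.17,0.18,0,-0.04,-0.17,0.18,0])

```text
clock: 13.6
tool_pos: [0.45, 0.0961, 0.2218]
ee_rot: [[0.226, 0.974, 0.001], [0.974, -0.226, 0.0], [0.0, 0.001, -1.0]]
wrist_force: [1.1, -0.6, -0.1]
gripper_width: 0.0875
```

```bash
python3 - <<'E'
from h import *
o=robot.get_obs(); p=camera_params('wrist'); im=camera('wrist'); np.save('w3.npy',p,allow_pickle=True); print(o['clock'],o['tool_pos'])
save('w3',cv2.resize(im[:,160:400],None,fx=1.4,fy=1.4)); 
for t in ['filter_long','slide_grip']:
    for m in masks_of(t,'wrist')[:2]: print(t,m['conf'],m['rect'])
E
```

```text
13.6 [0.45003322 0.09607692 0.2217714 ]
filter_long 0.71 [243.3, 0.0, 75.5, 231.8]
filter_long 0.6 [269.2, 1.0, 28.9, 157.1]
slide_grip 0.59 [256.2, 173.9, 62.2, 55.5]
```

View pics/w3.png

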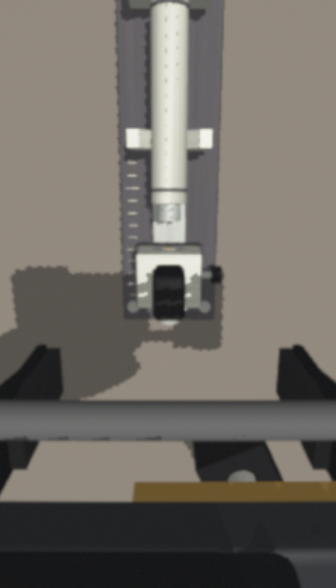

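The filter lies straight in the rests. Its jack end is at about crop row 222, the block's top front edge is at row 250, and the grip top spans columns 153–185, rows 264–293.

```bash
python3 - <<'E'
from h import *
p=np.load('w3.npy',allow_pickle=True).item()
O=np.array([.48474,.24093]);yh=np.array([.23102,.97295]);xh=np.array([yh[1],-yh[0]])
j=lambda P:np.c_[(P[:,:2]-O)@xh,(P[:,:2]-O)@yh].round(4)
px=lambda a:np.array(a)/1.4+[160,0]
print('face',j(at_z(p,px([(137,250),(201,250)]),.08)))
print('grip top',j(at_z(p,px([(169,265),(169,293)]),.118)))
print('filter end',j(at_z(p,px([(168,222)]),.062)),'bodyend top',j(at_z(p,px([(169,188)]),.0745)))
print('edges near/far',j(at_z(p,px([(152,180),(186,180),(152,10),(187,10)]),.066)))
t=robot.get_obs()['tool_pos'];print('tcp',j(t[None]))
E
```

```text
face [[-0.022  -0.125 ]
 [ 0.0224 -0.1248]]
grip top [[ 0.0002 -0.1274]
 [ 0.0003 -0.1452]]
filter end [[-0.0006 -0.1077]] bodyend top [[-0.     -0.0833]]
edges near/far [[-0.0118 -0.0783]
 [ 0.0118 -0.0781]
 [-0.0114  0.0264]
 [ 0.0108  0.0266]]
tcp [[-0.0005 -0.1482]]
```

Slide is about 0.010 and the grip centre is 1 mm ahead of the tool. Next I'll descend and pinch.

drive_tool(motion=[0,0.001,-0.03,0,0,0.001,-0.06,0,0,0.001,-0.09,0,0,0.001,-0.115,0,0,0.001,-0.128,0,0,0.001,-0.134,0,0,0.001,-0.134,0,0,0.001,-0.134,0])

```text
clock: 14.55
tool_pos: [0.4508, 0.0967, 0.0886]
ee_rot: [[0.226, 0.974, 0.002], [0.974, -0.226, 0.0], [0.001, 0.002, -1.0]]
wrist_force: [0.2, -0.6, -0.1]
gripper_width: 0.0871
```

drive_tool(motion=[0,0,0,0,0,0,0,0,0,0,0,0,0,0,0,0,0,0,0,0,0,0,0,0,0,0,0,0,0,0,0,0,0,0,0,0,0,0,0,0,0,0,0,0,0,0,0,0], fingers=-1)

```text
clock: 15.75
tool_pos: [0.4497, 0.0964, 0.0876]
ee_rot: [[0.227, 0.974, -0.0], [0.974, -0.227, -0.0], [-0.0, -0.0, -1.0]]
wrist_force: [-1.5, 0.7, 1.3]
gripper_width: 0.0199
```

drive_tool(motion=[0.0005,0.002,0,0,0.0014,0.006,0,0,0.0023,0.01,0,0,0.0032,0.014,0,0,0.0042,0.018,0,0,0.0051,0.022,0,0,0.006,0.026,0,0,0.007,0.03,0,0,0.0079,0.034,0,0,0.0088,0.038,0,0,0.0092,0.04,0,0,0.0092,0.04,0,0])

```text
clock: 16.95
tool_pos: [0.4561, 0.124, 0.0865]
ee_rot: [[0.231, 0.973, -0.01], [0.973, -0.232, -0.02], [-0.022, -0.005, -1.0]]
wrist_force: [-12.4, -28.2, 18.1]
gripper_width: 0.0194
```

There are 30 N on the wrist before the expected end of travel. I'll back off the command and look.

drive_tool(motion=[-0.001,-0.004,0,0,-0.0023,-0.0095,0,0,-0.0023,-0.0095,0,0,-0.0023,-0.0095,0,0])

```text
clock: 17.35
tool_pos: [0.4561, 0.1236, 0.0866]
ee_rot: [[0.228, 0.974, -0.002], [0.974, -0.228, -0.005], [-0.005, -0.001, -1.0]]
wrist_force: [-2.2, -7.7, -0.1]
gripper_width: 0.0196
```

```bash
python3 - <<'E'
from h import *
o=robot.get_obs(); p=camera_params('wrist'); im=camera('wrist'); np.save('w4.npy',p,allow_pickle=True); print(o['clock'],o['tool_pos'],o['wrist_force'])
s=camera('scene')[140:250,300:440]; a=cv2.resize(im[:300,200:360],None,fx=1.8,fy=1.8); b=cv2.resize(s,None,fx=3.5,fy=3.5,interpolation=2); c=np.zeros((540,a.shape[1]+b.shape[1],3),np.uint8); c[:a.shape[0],:a.shape[1]]=a; c[:b.shape[0],a.shape[1]:]=b; save('w4',c)
E
```

```text
17.35 [0.45607642 0.12356199 0.0865919 ] [-2.19144239 -7.72699951 -0.14166741]
```

View pics/w4.png

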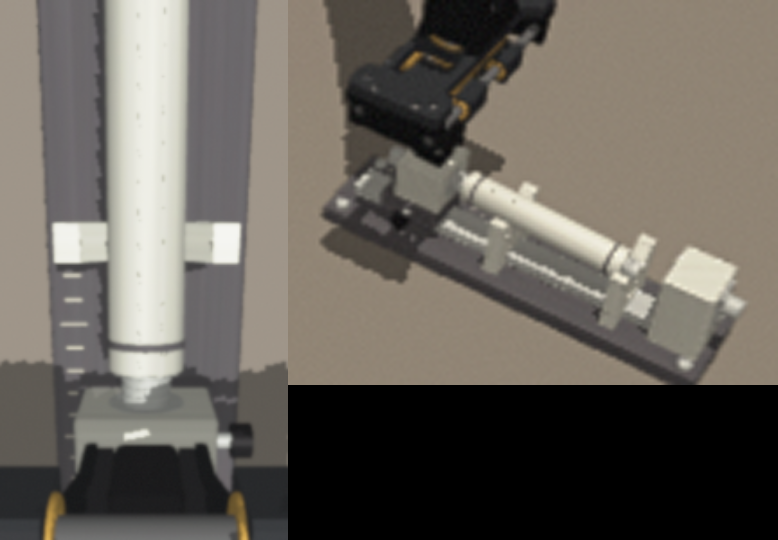

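The scene view suggests the filter's far body shoulder is short of the far rest. The thinner jack lies in that V and the shoulder jams on it. I'll check this with numbers.

```bash
python3 - <<'E'
from h import *
p=np.load('w4.npy',allow_pickle=True).item();S=camera_params('scene')
O=np.array([.48474,.24093]);yh=np.array([.23102,.97295]);xh=np.array([yh[1],-yh[0]])
j=lambda P:np.c_[(P[:,:2]-O)@xh,(P[:,:2]-O)@yh].round(4)
px=lambda a:np.array(a)/1.8+[200,0]
print('face',j(at_z(p,px([(80,390),(212,390)]),.08)),'tcp',j(robot.get_obs()['tool_pos'][None]))
print('body end',j(at_z(p,px([(146,376)]),.070)),'rest mid',j(at_z(p,px([(66,243),(226,243)]),.066)))
sx=lambda a:(np.array(a)-[288,0])/3.5+[300,140]
print('scene body far end top',j(at_z(S,sx([(622,258)]),.07)),'near end',j(at_z(S,sx([(470,185)]),.07)))
E
```

```text
face [[-0.0205 -0.0942]
 [ 0.0202 -0.094 ]] tcp [[-0.0008 -0.1208]]
body end [[-0.0001 -0.0925]] rest mid [[-0.0252 -0.0507]
 [ 0.0246 -0.0505]]
scene body far end top [[0.0093 0.0449]] near end [[ 0.0045 -0.0864]]
```

This confirms it: the body's far shoulder is at about y = 0.044, against the far rest's edge. I'll release the grip, regrip the filter near its middle, lift it, shift it about 16 mm towards the fixed block and set it down again.

drive_tool(motion=[0,0,0,0,0,0,0,0,0,0,0,0,0,0,0,0,0,0,0,0,0,0,0,0,0,0,0,0,0,0,0,0,0,0,0.04,0,0,0,0.08,0,0.01,0.04,0.08,0,0.02,0.08,0.08,0,0.024,0.099,0.06,0,0.024,0.099,0.02,0,0.024,0.099,-0.02,0,0.024,0.099,-0.035,0,0.024,0.099,-0.044,0,0.024,0.099,-0.044,0,0.024,0.099,-0.044,0], fingers=1)

```text
clock: 19.35
tool_pos: [0.4821, 0.2263, 0.0452]
ee_rot: [[0.227, 0.974, 0.003], [0.974, -0.227, 0.001], [0.001, 0.002, -1.0]]
wrist_force: [0.3, -0.0, 0.4]
gripper_width: 0.087
```

drive_tool(motion=[0,0,0,0,0,0,0,0,0,0,0,0,0,0,0,0,0,0,0,0,0,0,0,0,0,0,0,0,0,0,0,0,0,0,0,0,0,0,0,0,0,0,0.005,0,0,0,0.012,0,0,0,0.018,0,0,0,0.018,0,0,0,0.018,0], fingers=-1)

```text
clock: 20.85
tool_pos: [0.4812, 0.2257, 0.0619]
ee_rot: [[0.227, 0.974, 0.001], [0.974, -0.227, -0.0], [0.0, 0.001, -1.0]]
wrist_force: [0.9, -0.1, -2.0]
gripper_width: 0.0243
```

drive_tool(motion=[0.001,0.004,0,0,0.0025,0.011,0,0,0.0037,0.016,0,0,0.0037,0.016,0,0,0.0037,0.016,-0.005,0,0.0037,0.016,-0.01,0,0.0037,0.016,-0.014,0,0.0037,0.016,-0.016,0,0.0037,0.016,-0.0165,0,0.0037,0.016,-0.0165,0])

```text
clock: 21.85
tool_pos: [0.4841, 0.2411, 0.0456]
ee_rot: [[0.227, 0.974, -0.001], [0.974, -0.227, -0.002], [-0.002, -0.001, -1.0]]
wrist_force: [-3.8, -2.8, 6.7]
gripper_width: 0.024
```

drive_tool(motion=[0,0,0,0,0,0,0,0,0,0,0,0,0,0,0,0,0,0,0,0,0,0,0,0,0,0,0,0,0,0,0,0,0,0,0.04,0,0,0,0.08,0,0,0,0.12,0,-0.01,-0.04,0.15,0,-0.02,-0.08,0.17,0,-0.028,-0.12,0.17,0,-0.028,-0.12,0.17,0,-0.028,-0.12,0.17,0], fingers=1)

```text
clock: 23.45
tool_pos: [0.4566, 0.1208, 0.2152]
ee_rot: [[0.23, 0.973, 0.001], [0.973, -0.23, -0.001], [-0.001, 0.001, -1.0]]
wrist_force: [-0.2, 0.5, -0.8]
gripper_width: 0.0871
```

```bash
python3 - <<'E'
from h import *
o=robot.get_obs(); p=camera_params('wrist'); im=camera('wrist'); np.save('w5.npy',p,allow_pickle=True); print(o['clock'],o['tool_pos'],o['wrist_force'])
s=camera('scene')[140:250,300:440]; a=cv2.resize(im[:300,200:360],None,fx=1.8,fy=1.8); b=cv2.resize(s,None,fx=3.5,fy=3.5,interpolation=2); c=np.zeros((540,a.shape[1]+b.shape[1],3),np.uint8); c[:a.shape[0],:a.shape[1]]=a; c[:b.shape[0],a.shape[1]:]=b; save('w5',c)
E
```

```text
23.45 [0.45661247 0.12080911 0.21524242] [-0.24739998  0.47905551 -0.80759045]
```

View pics/w5.png

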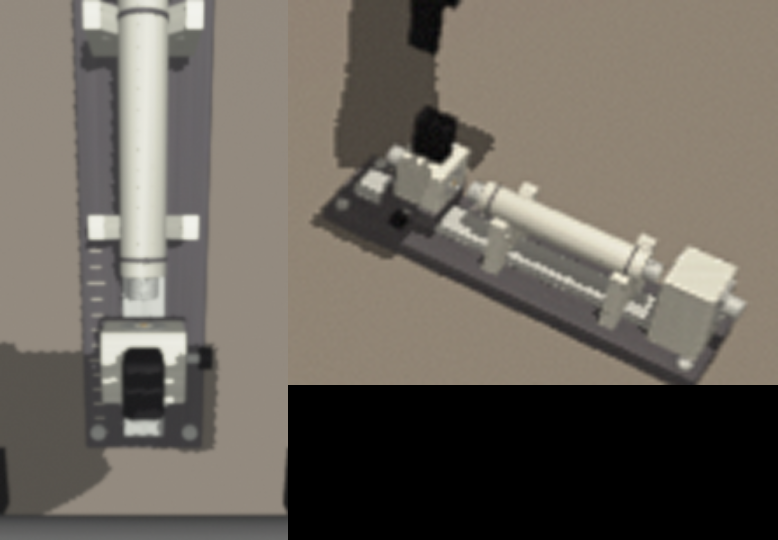

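The body now spans both rests, with the jack end at crop row 300 and the block's front top edge at about row 325. I have one viewing left (11 used).

```bash
python3 - <<'E'
from h import *
p=np.load('w5.npy',allow_pickle=True).item()
O=np.array([.48474,.24093]);yh=np.array([.23102,.97295]);xh=np.array([yh[1],-yh[0]])
j=lambda P:np.c_[(P[:,:2]-O)@xh,(P[:,:2]-O)@yh].round(4)
px=lambda a:np.array(a)/1.8+[200,0]
print('face',j(at_z(p,px([(102,325),(186,325)]),.08)),'tcp',j(robot.get_obs()['tool_pos'][None]))
print('grip top',j(at_z(p,px([(144,348),(144,384)]),.118)),'filter end',j(at_z(p,px([(142,300)]),.062)),'body',j(at_z(p,px([(142,277)]),.07)))
print('body sides near/far',j(at_z(p,px([(122,250),(164,250),(119,20),(168,20)]),.064)))
E
```

```text
face [[-0.0218 -0.1002]
 [ 0.0226 -0.1001]] tcp [[-0.0003 -0.1212]]
grip top [[ 0.0004 -0.104 ]
 [ 0.0004 -0.1215]] filter end [[-0.0007 -0.0895]] body [[-0.0007 -0.0761]]
body sides near/far [[-0.0115 -0.0624]
 [ 0.0111 -0.0623]
 [-0.0121  0.0473]
 [ 0.0118  0.0474]]
```

drive_tool(motion=[0,-0.001,-0.03,0,0,-0.001,-0.06,0,0,-0.001,-0.09,0,0,-0.001,-0.113,0,0,-0.001,-0.123,0,0,-0.001,-0.128,0,0,-0.001,-0.128,0,0,-0.001,-0.128,0])

```text
clock: 24.35
tool_pos: [0.4574, 0.1214, 0.0881]
ee_rot: [[0.226, 0.974, 0.002], [0.974, -0.226, 0.0], [0.001, 0.002, -1.0]]
wrist_force: [0.7, -0.4, -0.3]
gripper_width: 0.0871
```

drive_tool(motion=[0,0,0,0,0,0,0,0,0,0,0,0,0,0,0,0,0,0,0,0,0,0,0,0,0,0,0,0,0,0,0,0,0,0,0,0,0,0,0,0,0,0,0,0], fingers=-1)

```text
clock: 25.45
tool_pos: [0.4555, 0.121, 0.0869]
ee_rot: [[0.227, 0.974, -0.002], [0.974, -0.227, -0.0], [-0.001, -0.002, -1.0]]
wrist_force: [-3.4, -0.1, 3.2]
gripper_width: 0.0198
```

drive_tool(motion=[0.0005,0.002,0,0,0.0012,0.005,0,0,0.0019,0.008,0,0,0.0026,0.011,0,0,0.0033,0.014,0,0,0.004,0.017,0,0,0.0043,0.018,0,0,0.0043,0.018,0,0,0.0043,0.018,0,0])

```text
clock: 26.35
tool_pos: [0.4595, 0.138, 0.0869]
ee_rot: [[0.227, 0.974, -0.003], [0.974, -0.227, -0.002], [-0.003, -0.003, -1.0]]
wrist_force: [-7.2, -2.3, 6.0]
gripper_width: 0.0195
```

drive_tool(motion=[-0.0006,0.001,0,0,-0.0004,0.002,0,0,-0.0002,0.003,0,0,-0.0002,0.003,0,0,-0.0002,0.003,0,0])

```text
clock: 26.85
tool_pos: [0.4601, 0.1403, 0.0869]
ee_rot: [[0.228, 0.974, -0.002], [0.974, -0.228, -0.003], [-0.003, -0.001, -1.0]]
wrist_force: [-4.2, -3.2, 5.2]
gripper_width: 0.0198
```

drive_tool(motion=[0.0002,0.001,0,0,0.0004,0.002,0,0,0.0004,0.002,0,0,0.0004,0.002,0,0])

```text
clock: 27.25
tool_pos: [0.4605, 0.1423, 0.0869]
ee_rot: [[0.228, 0.974, -0.002], [0.974, -0.228, -0.003], [-0.003, -0.001, -1.0]]
wrist_force: [-3.9, -4.1, 4.2]
gripper_width: 0.0195
```

drive_tool(motion=[0.0002,0.001,0,0,0.0004,0.002,0,0,0.0004,0.002,0,0,0.0004,0.002,0,0])

```text
clock: 27.65
tool_pos: [0.461, 0.1442, 0.0869]
ee_rot: [[0.228, 0.974, -0.002], [0.974, -0.228, -0.003], [-0.003, -0.001, -1.0]]
wrist_force: [-2.7, -3.5, 4.6]
gripper_width: 0.0201
```

```bash
python3 - <<'E'
from h import *
o=robot.get_obs(); p=camera_params('wrist'); im=camera('wrist'); np.save('w6.npy',p,allow_pickle=True); print(o['clock'],o['tool_pos'],o['wrist_force'])
cv2.imwrite('pics/w6raw.png',im[:,:,::-1])
s=camera('scene'); cv2.imwrite('pics/s6raw.png',s[:,:,::-1]); s=s[145:245,310:440]; a=cv2.resize(im[:300,200:360],None,fx=2,fy=2,interpolation=2); b=cv2.resize(s,None,fx=3.6,fy=3.6,interpolation=2); c=np.zeros((600,a.shape[1]+b.shape[1],3),np.uint8); c[:a.shape[0],:a.shape[1]]=a; c[:b.shape[0],a.shape[1]:]=b; save('w6',c); print(c.shape)
E
```

```text
27.65 [0.46097626 0.14418044 0.08693536] [-2.68229407 -3.53414318  4.55678838]
(600, 788, 3)
```

View pics/w6.png

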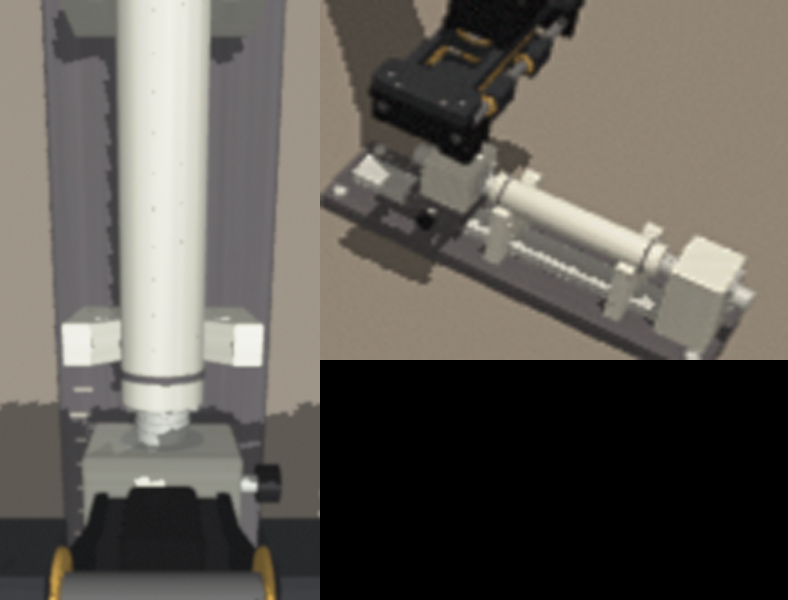

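The filter is almost at the fixed block. In the wrist view the block's front face spans rows 425–458, so its top edge is row 458. My earlier picks took the lower edge.

```bash
python3 - <<'E'
from h import *
O=np.array([.48474,.24093]);yh=np.array([.23102,.97295]);xh=np.array([yh[1],-yh[0]])
j=lambda P:np.c_[(P[:,:2]-O)@xh,(P[:,:2]-O)@yh].round(4)
p=np.load('w6.npy',allow_pickle=True).item()
q=lambda a:np.array(a)/2+[200,0]
print('face',j(at_z(p,q([(84,458),(243,458)]),.08)),'body end',j(at_z(p,q([(162,409)]),.064)),'rest front edge (y-56)',j(at_z(p,q([(76,365),(249,365)]),.066)))
p5=np.load('w5.npy',allow_pickle=True).item()
print('w5 face',j(at_z(p5,np.array([(102,332),(186,332)])/1.8+[200,0],.08)))
E
```

```text
face [[-0.0222 -0.0804]
 [ 0.0227 -0.0802]] body end [[-0.0002 -0.0703]] rest front edge (y-56) [[-0.0255 -0.0565]
 [ 0.0252 -0.0563]]
w5 face [[-0.0219 -0.104 ]
 [ 0.0227 -0.1039]]
```

The face is at about −0.0803, so slide is about 0.0547. I'll nudge forward until the force rises.

drive_tool(motion=[0.0002,0.001,0,0,0.0002,0.001,0,0,0.0002,0.001,0,0])

```text
clock: 28.05
tool_pos: [0.461, 0.1443, 0.0869]
ee_rot: [[0.228, 0.974, -0.002], [0.974, -0.228, -0.004], [-0.004, -0.001, -1.0]]
wrist_force: [-4.5, -5.5, 5.6]
gripper_width: 0.0203
```

drive_tool(motion=[0.0002,0.001,0,0,0.0004,0.002,0,0,0.0004,0.002,0,0,0.0004,0.002,0,0])

```text
clock: 28.45
tool_pos: [0.461, 0.1444, 0.0869]
ee_rot: [[0.229, 0.973, -0.004], [0.973, -0.229, -0.007], [-0.008, -0.002, -1.0]]
wrist_force: [-7.4, -9.2, 9.7]
gripper_width: 0.0197
```

The tool is firmly stopped: 3 mm of command gave 0.2 mm of travel while the force climbed to 10 N. I'll relax the push, open and retreat.

drive_tool(motion=[-0.0005,-0.002,0,0,-0.0005,-0.002,0,0,-0.0005,-0.002,0,0])

```text
clock: 28.75
tool_pos: [0.461, 0.1443, 0.0869]
ee_rot: [[0.228, 0.974, -0.002], [0.974, -0.228, -0.004], [-0.004, -0.001, -1.0]]
wrist_force: [-4.9, -5.5, 5.2]
gripper_width: 0.0201
```

drive_tool(motion=[0,0,0,0,0,0,0,0,0,0,0,0,0,0,0,0,0,0,0,0,0,0,0,0,0,0,0,0,0,0,0,0,0,0,0,0,0,0,0.03,0,0,0,0.06,0,0,0,0.1,0,0,0,0.13,0,0,0,0.13,0,0,0,0.13,0,0,0,0.13,0], fingers=1)

```text
clock: 30.35
tool_pos: [0.4607, 0.1465, 0.2159]
ee_rot: [[0.227, 0.974, -0.002], [0.974, -0.227, -0.0], [-0.001, -0.002, -1.0]]
wrist_force: [0.0, 0.8, -0.1]
gripper_width: 0.0867
```

```bash
python3 - <<'E'
from h import *
O=np.array([.48474,.24093]);yh=np.array([.23102,.97295]);xh=np.array([yh[1],-yh[0]])
o=robot.get_obs(); p=camera_params('wrist'); im=camera('wrist'); cv2.imwrite('pics/w7.png',im[:,:,::-1]); print(o['clock'],o['tool_pos'],o['wrist_force'])
g=cv2.cvtColor(im,cv2.COLOR_RGB2GRAY)
for Y in np.arange(-.110,-.060,.002):   # brightness along jig line x=+-18mm,z=80, to find the block's top front edge
    u=[proj(p,[*(O+xh*x+yh*Y),.08])[0].round().astype(int) for x in(-.018,.018)]; v=proj(p,[*(O+yh*Y),.062])[0].round().astype(int)
    print(round(Y,3),[int(g[b,a]) for a,b in u], int(g[v[1],v[0]]))
for c in('scene','side'):
    im=camera(c)
    for t in('filter_medium','filter_short','filter_long'):
        print(c,t,[(m['conf'],m['rect']) for m in masks_of(t,c)[:1]])
    a=cv2.absdiff(im,cv2.cvtColor(cv2.imread(f'pics/{c}0.png'),cv2.COLOR_BGR2RGB)).max(2)
    for r in ([155,195,228,277],[255,320,250,305]): 
        if (c=='scene')==(r[0]==155): print('diff at shorter filters',c,a[r[0]:r[1],r[2]:r[3]].mean())
E
```

```text
30.35 [0.46073877 0.14648914 0.2158947 ] [ 0.00973978  0.80622396 -0.08674753]
-0.11 [134, 134] 28
-0.108 [135, 137] 28
-0.106 [158, 134] 32
-0.104 [217, 134] 42
-0.102 [144, 136] 33
-0.1 [132, 133] 28
-0.098 [135, 132] 26
-0.096 [163, 132] 25
-0.094 [227, 135] 37
-0.092 [229, 134] 202
-0.09 [229, 145] 232
-0.088 [228, 217] 231
-0.086 [230, 233] 227
-0.084 [227, 232] 205
-0.082 [222, 229] 141
-0.08 [159, 158] 180
-0.078 [124, 125] 190
-0.076 [123, 122] 207
-0.074 [105, 97] 201
-0.072 [71, 69] 196
-0.07 [98, 98] 198
-0.068 [100, 100] 221
-0.066 [100, 100] 222
-0.064 [100, 100] 218
-0.062 [100, 100] 161
scene filter_medium [(0.57, [262.5, 149.7, 3.4, 23.8])]
scene filter_short [(0.66, [307.6, 174.8, 124.2, 77.6])]
scene filter_long [(0.96, [355.0, 196.8, 53.3, 24.7])]
diff at shorter filters scene 3.4535714285714287
side filter_medium [(0.73, [254.5, 259.6, 17.1, 40.6])]
side filter_short [(0.55, [293.0, 288.1, 11.0, 27.5])]
side filter_long [(0.49, [166.0, 186.9, 13.1, 35.6])]
diff at shorter filters side 8.582657342657342
```

The block's front edge is at −0.080, so slide is about 0.055. The shorter filters look unmoved and the gripper is clear, so I'll hand in.

```bash
python3 -c "
from workcell import hand_in; print(hand_in())"
```

```text
the job is handed in; nothing more can be done
None
```

The long filter is lying in both V rests with the moving block closed on it, and I handed the job in at about 30 s; no verdict was reported. I pulled it from its well, tipped it down over the edge of one V rest, set it down and let go. Then I slid the moving block up to it.

**Problem on the way:** the filter slid back in the fingers as it was tipped. The first push jammed at about 30 N because the filter's shoulder had caught on the far rest. I regripped it near its middle, moved it about 16 mm towards the fixed block, set it down flat and pushed again without trouble.

**Last checks:**
- **Moving block:** its face measured about −80 mm along the jig, so the slide is at about 0.055 m. In the final push, 3 mm more command moved the tool only about 0.2 mm while the force climbed, so both ends should be touching.
- **Alignment:** the last wrist picture viewed, just before that final push, shows the filter straight along the jig and lying in the rests.
- **Shorter filters:** in the side camera both were still detected in their wells. In the scene camera the medium one was too, but the network's answer for the short one was a false hit on the jig. The picture differences around both were small.
- **Gripper:** open and about 10 cm above the moving block's grip, with almost no force on the wrist.

I could not view a picture after letting go, because the 12-picture limit was used up. That last check was made numerically. The millimetre values rest on a camera calibration good to about 2 mm.

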